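# Clamp the sample panel and hold the gauge square on its ring

### The job

The lacquered wooden sample panel lies loaded in the sloping test jig. First swing the jig's clamp frame fully down onto the panel, then lift the pen-shaped test gauge out of its wooden holder and hold it with its spring tip inside the ring drawn on the panel (not on the cross), square to the sloping panel, pressing lightly so that the tip is pushed about half way in and is neither barely touching nor bottomed out. Finish while still holding the gauge there, with the clamp still down; never press hard on the panel, and leave the panel in the jig and the things on the bench undisturbed.

Things in the scene. Friction and masses are not known exactly. Their poses are not given: they have to be found in the camera images.
- ring (a point): Centre of the dark ring (23 mm outside, 18 mm inside diameter) drawn on the top face of the sample panel: the spot to gauge. z points out of the face, square to it; x points up the slope, y across it. 46 mm up the slope from it is the bar of the shut clamp. A cross of 24 mm strokes, 36 mm from it towards -y, is not to be gauged.
- panel: Light wood sample panel, 110 (x, up the slope) x 80 x 8 mm, 0.15 kg; origin at the centre of its underside, z square to its face. Lies loose on the jig's plate, sloping at 12 degrees, low edge towards the robot, held by a lip at the low edge and low side rails. The ring is 18 mm down the slope from its centre and 18 mm towards +y.
- jig: Aluminium and steel jig with a sloping plate, fixed to the bench, 155 x 130 mm, about 100 mm high with the clamp shut; origin under its middle on the bench, x points to its high end, away from the robot.
- clamp (a joint): Angle of the steel clamp frame about its hinge at the high (far) end of the jig, rad: 0 = down, pad on the panel; 1.45 = wide open, standing up. Stays where it is left (friction; 1 to 2 N at the bar moves it).
- clamp_bar (a point): Middle of the clamp frame's free cross bar: round steel, 12 mm thick, 76 mm long along y across the jig, free for about 66 mm between the side arms, to pinch or push. It lies 63 mm from the hinge line. Clamp down: bar centre 32 mm above the panel's face, a lower pad strip 18 mm from the bar towards the hinge.
- clamp_hinge (a point): Middle of the clamp's hinge line at the high end of the jig; its y runs along the hinge. To shut the clamp the bar moves on an arc of 63 mm radius round this line, over towards the robot and down, by the angle of joint clamp.
- gauge_grip (a point): Centre of the gauge's grey square grip (26 x 26 mm, 70 mm long, flats square to x and y); z points along the gauge from tip to top. At the start the gauge stands upright in its holder, this point 100 mm above the bench. Below the grip: collar 40 mm across, 5 mm thick, then a 22 mm barrel 30 mm long. On top a button 6 mm high.
- gauge: The gauge, about 0.13 kg, same axes as gauge_grip; origin at the underside of the collar, 40 mm below the grip's centre. At the start it hangs by the collar on the holder's top, its tip 52 mm deep in the hole: lift it straight up by more than 55 mm.
- gauge_tip (a point): End of the gauge's spring tip (6 mm thick, round end, 22 mm out of the barrel), on the gauge's axis 92 mm below the grip's centre when not pushed in; moves with the tip.
- plunger (a joint): How far the spring tip is pushed into the gauge, m: 0 = out, 0.018 = bottomed out. Spring 200 N/m with 0.5 N preload: about 2.3 N at half way.
- holder: Brown wooden holder block, 70 x 70 x 60 mm, fixed to the bench, with a 27 mm upright through hole at its centre; origin at the centre of its underside.
- sanding_block: Bystander: wooden sanding block, 40 x 85 x 31 mm; origin under its centre. Leave it alone.
- cap_dish: Bystander: small tin dish with caps, 82 mm across, 20 mm high; origin under its centre. Leave it alone.
- glitter_jar_4: Bystander: small clear jar with a white lid, 41 mm across, 55 mm high; origin under its centre. Leave it alone.

How it is judged:
By the outcome, as a careful person would: the job done as asked, in the order asked, and still so for the second after the job is handed in, while the arm keeps its last pose, push and grip.
It also fails if it takes over 56 s, if anything falls off the work surface, if the arm or the gripper's body presses on something with over 40 N, if the wrist force passes 120 N, or if a joint passes its speed limit or range.

### The arm

A 6-joint arm with a two-finger parallel gripper is mounted at the origin on a cart in front of the work surface, level with it; the furniture and walls round the work are solid. World frame = base frame: x ahead of the robot, y to its left, z up, the work surface at z = 0. Lengths are in m, angles in rad, forces in N, time in s.
With the tool pointing down it reaches from about 0.4 to 0.825 m from the base axis. Payload 7 kg.
Tool frame: the origin (TCP) lies on the mounting face of the last link; the fingertips stand 178 mm ahead of it and the grasp point (between the pads) lies 159 mm ahead of it; z points along the fingers, y is the direction in which the jaws open and shut (so a half turn about z gives the same grasp; the last joint's range is limited). The gripper opens to 88 mm and grips with 3 to 60 N. Pads are 19 mm wide; open, the fingers measure 130 mm over their backs; the gripper's body (78 mm by 193 mm) begins 47 mm behind the grasp point.
Start: joints at [-0.842, 0.359, 0.012, 0, -1.224, -0.288], TCP at [0.288, -0.61, 0.405] pointing down, gripper open.
Joint ranges: [-3.07, 3.07], [-1.43, 2.12], [-1.02, 1.25], [-3.03, 1.67], [-3.05, -0], [-3.03, 3.03]. Speed limits (rad/s): [2.39, 2.39, 3.01, 3.14, 3.14, 3.14].

### API

Orientations are given as [roll, pitch, yaw] about the fixed x, y, z axes, in that order (R = Rz(yaw) Ry(pitch) Rx(roll)).
In Python, from station import * gives the robot as it stands.
- The arm moves only by the tool arm_command, never from a script. Its argument "targets" is a list of rows, each a list of 3 entries, a list of its own where there are three numbers: the turn, a rotation vector about the world's x, y, z in rad, then the shift along the world's x, y, z in mm, then the closure, from 0 (fully open) to 1 (shut). In form: [[[wx, wy, wz], [tx, ty, tz], fingers], ...]. A call has 1 to 8 rows; each row shifts and turns the commanded pose from where the row before left it; what a row does not reach is not made up. A row lasts 1/10 s, in which the tool goes at most 50 mm and 8.59 degrees, less where a joint would pass 70% of its speed; a pose out of reach is approached as far as the arm can. A call with a gripper value outside its range is refused whole. The fingers move at their own pace and stop on an object; "squeeze" is the grip in N (left out, the last holds). Time passes only in rows, so rows that do not move let the fingers close. It gives the time, the measured TCP pose, the force and the opening at its end, in the units of the state.
- get_state(): the state, without advancing time (a new reading comes with each control period).
- grab_frame(name): name is "side" or "top"; returns (picture, depth): 480x640x3 uint8, red, green, blue; 480x640 float32, m along the optical axis (not along the pixel's ray), 0 where there is no reading.
- camera_params(name): a dict with "mtx" (3x3 intrinsics, pixels), "k1" (the pictures are not rectified: a ray, as slopes to the right and down, at radius r is drawn at 1 + k1 r^2 times it, then the intrinsics apply), "eye" and "orientation" of the camera in the world. Camera axes: x right, y down, z forward; pixel columns grow to the right and rows downward; lengths in m; the calibration is good to about 2 mm. A picture is of the moment at which its call begins. camera_params takes no time and is no camera call.
- job_done(): hands the job in, once; it reports no verdict.
The state is a dict: "t": time; "q": joint angles; "qd": joint speeds; "joint_efforts": joint torques, N m; "eef_pos": TCP position; "ee_rot": TCP orientation; "force": force on the tool from outside, world axes, zero at the start; "moment": the same for the moment, N m; "width": finger opening in m.
Only numpy, scipy, OpenCV 4.12 (cv2) and the standard library are available. Lean on these libraries where they do the work, as an engineer would, in place of code of your own. Each camera call takes 0.05 s, during which the arm holds its last target.

## Working session

There is one attempt and no reset: what is moved stays moved. The work goes in short steps, Python scripts to look and compute and a tool call to move; the robot and the scene stay as the last step left them, time stands still between calls to the robot, and variables do not carry over. Pictures are saved under pics/ and viewed, and the job is handed in when it is done.

Besides the shell and the picture viewer there is one more tool, called after "Request:" in YAML: its name, and indented under it one key for each argument. arm_command: Moves the arm, as the interface text tells. Its arguments: {"type":"object","properties":{"targets":{"type":"array"},"squeeze":{"type":"number"}},"required":["targets"]}

```bash
ls; mkdir -p pics; python3 - <<'E'
from station import *
import cv2,numpy as np
s=get_state();print(s)
for n in ("side","top"):
    p,d=grab_frame(n);cv2.imwrite(f"pics/{n}0.png",p[:,:,::-1]);np.savez(f"{n}0.npz",p=p,d=d)
    print(n,camera_params(n),d.min(),d.max())
E
```

```text
pics
{'t': 0.0, 'q': array([-8.41876979e-01,  3.59424504e-01,  1.10369156e-02, -3.57092471e-04,
       -1.22412912e+00, -2.88058629e-01]), 'qd': array([ 0.00160923,  0.00106643, -0.00102451, -0.00101115, -0.00090055,
        0.00095948]), 'joint_efforts': array([-7.88811303e-04, -5.82711804e+01,  2.93048912e+01,  6.99688956e+00,
        6.85538747e-03, -1.83685670e-04]), 'eef_pos': array([ 0.28792138, -0.6102895 ,  0.40368731]), 'ee_rot': array([ 3.13984778e+00, -1.66941876e-04, -2.70085341e+00]), 'force': array([-0.5510974 ,  0.01316981, -0.15140821]), 'moment': array([-0.02065182, -0.00306086,  0.00676112]), 'width': 0.08758443144009743}
side {'mtx': array([[454.07450646,   0.        , 325.06177297],
       [  0.        , 454.07450646, 240.74807255],
       [  0.        ,   0.        ,   1.        ]]), 'k1': -0.050708933382684, 'eye': array([0.30181849, 0.78513374, 0.5425047 ]), 'orientation': array([-2.04388679, -0.01998507, -2.84882207])} 0.0 3.9999933
top {'mtx': array([[501.25266012,   0.        , 319.18527656],
       [  0.        , 501.25266012, 243.10002792],
       [  0.        ,   0.        ,   1.        ]]), 'k1': -0.008334644834120395, 'eye': array([ 0.41635983, -0.05221448,  1.06589195]), 'orientation': array([-3.00059481, -0.0035682 , -1.58339705])} 0.0 2.0683289
```

View pics/side0.png

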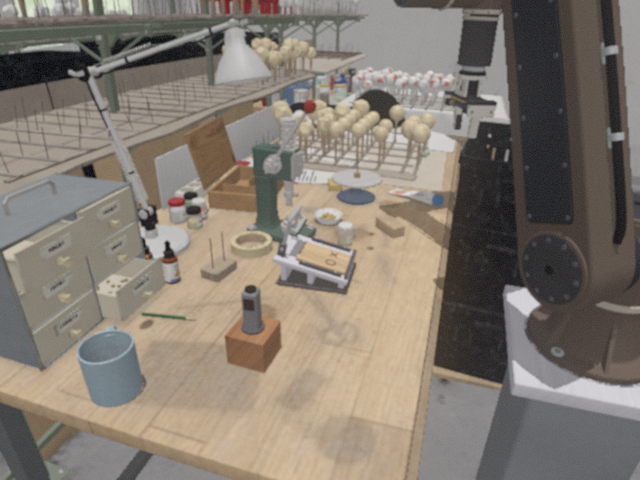

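View pics/top0.png

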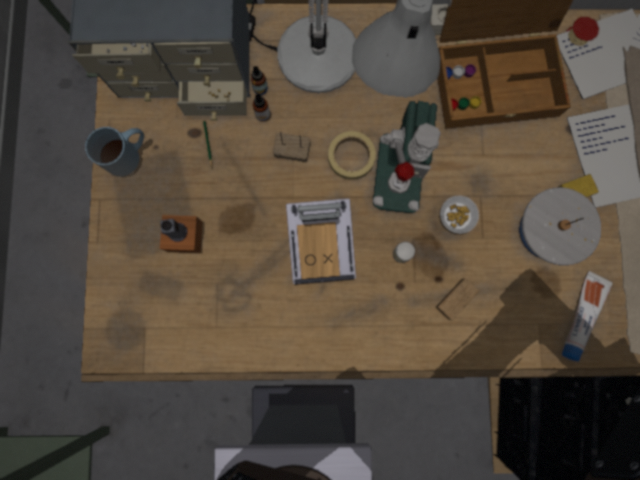

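Side view: gauge near (252,310) in the holder (254,343), jig around (317,262) with its clamp up. Top view: ring near (310,260), cross (328,258), gauge/holder near (180,234). Next I'll zoom in.

```bash
cat > h.py <<'E'
import numpy as np,cv2
from scipy.spatial.transform import Rotation as Ro
from station import *
def R_(o): return Ro.from_euler('xyz',o).as_matrix()
def ray(n,u,v):
    c=camera_params(n);K=c['mtx'];xd=(u-K[0,2])/K[0,0];yd=(v-K[1,2])/K[1,1]
    x,y=xd,yd
    for _ in range(20):
        f=1+c['k1']*(x*x+y*y);x,y=xd/f,yd/f
    return c['eye'],R_(c['orientation'])@np.array([x,y,1.0])
def atz(n,u,v,z):
    e,d=ray(n,u,v);return e+d*(z-e[2])/d[2]
def dep(n,u,v,D): # point from depth
    e,d=ray(n,u,v);return e+d*D
def tri(u1,v1,u2,v2):
    e1,d1=ray('side',u1,v1);e2,d2=ray('top',u2,v2)
    A=np.stack([d1,-d2],1);s=np.linalg.lstsq(A,e2-e1,rcond=None)[0]
    a=e1+d1*s[0];b=e2+d2*s[1];return (a+b)/2,np.linalg.norm(a-b)
def proj(n,P):
    c=camera_params(n);p=R_(c['orientation']).T@(np.array(P)-c['eye']);x,y=p[:2]/p[2]
    f=1+c['k1']*(x*x+y*y);return c['mtx'][0,0]*x*f+c['mtx'][0,2],c['mtx'][1,1]*y*f+c['mtx'][1,2]
def crop(img,u0,v0,w,h,k,out):
    c=img[v0:v0+h,u0:u0+w,::-1];cv2.imwrite(out,cv2.resize(c,None,fx=k,fy=k,interpolation=cv2.INTER_CUBIC))
E
python3 - <<'E'
from h import *
t=np.load('top0.npz');s=np.load('side0.npz')
crop(t['p'],280,190,90,100,6,'pics/tj.png')
crop(t['p'],150,200,60,60,8,'pics/th.png')
crop(s['p'],260,195,110,100,6,'pics/sj.png')
crop(s['p'],215,275,80,100,6,'pics/sh.png')
for n,z,pts in(('top',t['d'],[(310,262),(328,258),(321,205),(173,229),(190,245),(404,252)]),('side',s['d'],[(333,254),(333,262),(252,290),(252,330)])):
  for u,v in pts: print(n,u,v,dep(n,u,v,z[v,u]).round(4))
E
```

```text
top 310 262 [ 0.5214 -0.0385  0.0542]
top 328 258 [ 0.5293 -0.0752  0.0528]
top 321 205 [ 0.6183 -0.0614  0.1491]
top 173 229 [0.5792 0.2186 0.1316]
top 190 245 [0.5586 0.2046 0.058 ]
top 404 252 [ 0.5392 -0.2296  0.0567]
side 333 254 [ 0.5326 -0.0759  0.0536]
side 333 262 [ 0.523  -0.0423  0.053 ]
side 252 290 [0.5813 0.2343 0.1407]
side 252 330 [0.5826 0.2413 0.0656]
```

View pics/tj.png

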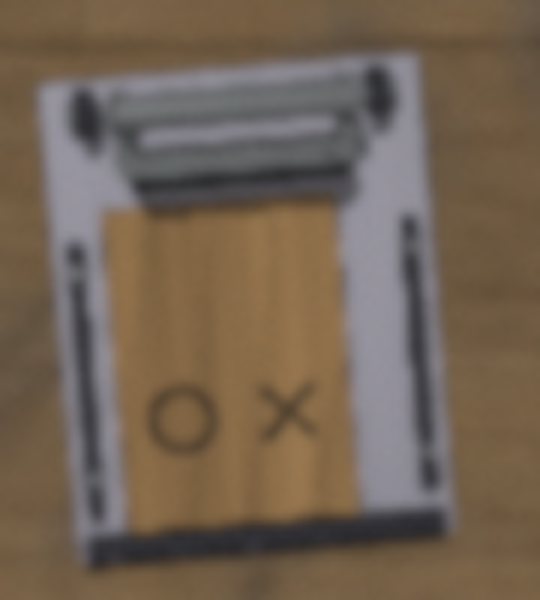

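View pics/th.png

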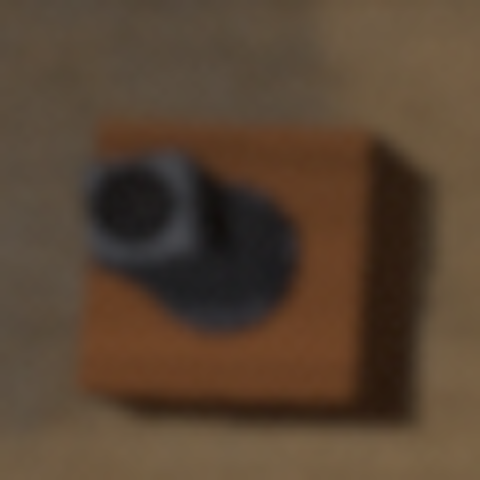

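View pics/sj.png

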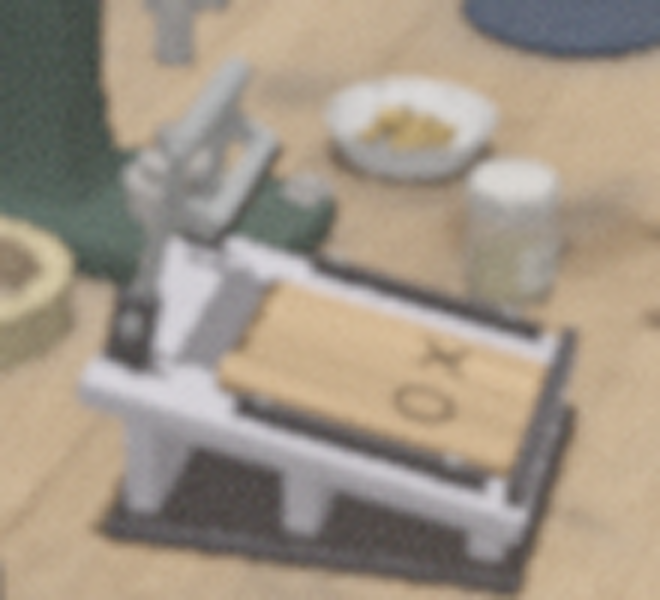

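View pics/sh.png

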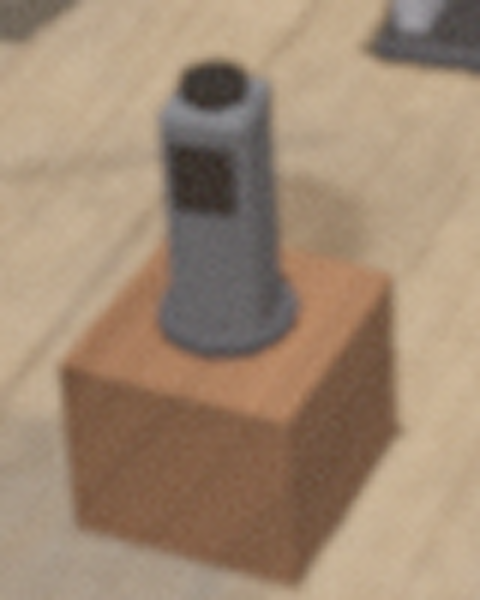

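The pictures show the ring at top ≈(310.5,260), the raised clamp bar across top (300–341, ~207) with the pad strip nearer the robot, and the square grip aligned with the holder edges. Now I'll measure.

```bash
python3 - <<'E'
from h import *
t=np.load('top0.npz');s=np.load('side0.npz')
def cloud(n,f,u0,u1,v0,v1):
    c=camera_params(n);vv,uu=np.mgrid[v0:v1,u0:u1];uu=uu.ravel();vv=vv.ravel()
    p=cv2.undistortPoints(np.stack([uu,vv],1).astype(float)[:,None],c['mtx'],np.array([c['k1'],0,0,0,0]))[:,0] 
    D=f['d'][vv,uu];P=c['eye']+(R_(c['orientation'])@np.c_[p,np.ones(len(p))].T).T*D[:,None]
    return P[D>0],f['p'][vv,uu][D>0]
# note cv2 k1 model same form
normals={}
for n,f,b in(('top',t,(280,362,195,290)),('side',s,(265,365,200,300))):
    P,C=cloud(n,f,*b);hsv=cv2.cvtColor(C[None],cv2.COLOR_RGB2HSV)[0]
    m=(hsv[:,1]>90)&(P[:,2]>.035)&(P[:,2]<.09)&(abs(P[:,1]+.06)<.06)&(abs(P[:,0]-.55)<.08)
    Q=P[m];
    for _ in range(3):
        A=np.c_[Q[:,:2],np.ones(len(Q))];k=np.linalg.lstsq(A,Q[:,2],rcond=None)[0];r=Q[:,2]-A@k;Q=Q[abs(r)<max(2*r.std(),.002)]
    nn=np.array([-k[0],-k[1],1]);nn/=np.linalg.norm(nn)
    print(n,len(Q),'plane',k.round(4),'n',nn.round(4),'tilt',np.degrees(np.arccos(nn[2])).round(2),'dir',np.degrees(np.arctan2(-nn[1],-nn[0])).round(2),'ctr',Q.mean(0).round(4))
    rect=cv2.minAreaRect(Q[:,:2].astype(np.float32)*1000);print(rect)
    B=P[(P[:,2]>.1)&(abs(P[:,0]-.6)<.08)&(abs(P[:,1]+.06)<.07)]
    print('high',len(B),B[B[:,2]>B[:,2].max()-.014].mean(0).round(4),B.max(0).round(4),B.min(0).round(4))
# ring centroid
for n,f,(u0,v0,w,h) in(('top',t,(302,250,18,20)),('side',s,(324,256,15,12))):
    g=cv2.cvtColor(f['p'][v0:v0+h,u0:u0+w],cv2.COLOR_RGB2GRAY).astype(float)
    G=cv2.resize(g,None,fx=4,fy=4,interpolation=cv2.INTER_CUBIC)
    wt=np.clip(np.median(g)-12-g,0,None);yy,xx=np.mgrid[v0:v0+h,u0:u0+w]
    print(n,'ring',(wt*xx).sum()/wt.sum(),(wt*yy).sum()/wt.sum());print(g.astype(int) if n=='side' else '')
E
```

```text
top 1771 plane [ 0.2101  0.0128 -0.0588] n [-0.2056 -0.0125  0.9786] tilt 11.89 dir 3.49 ctr [ 0.5451 -0.0551  0.055 ]
((544.9430541992188, -55.25827407836914), (106.73606872558594, 76.05132293701172), 4.153890609741211)
high 578 [ 0.6134 -0.058   0.151 ] [ 0.6219 -0.0164  0.1559] [ 0.5929 -0.0989  0.1162]
side 0 plane [0. 0. 0.] n [-0. -0.  1.] tilt 0.0 dir 0.0 ctr [nan nan nan]
((0.0, 0.0), (0.0, 0.0), 0.0)
high 389 [ 0.6136 -0.0495  0.1522] [ 0.6316 -0.0127  0.1572] [ 0.5943 -0.0979  0.1002]
top ring 310.2 259.437908496732

side ring 329.8301486199575 262.62420382165607
[[182 182 184 183 181 178 171 175 179 175 163 154 165 183 191]
 [178 180 181 181 183 184 182 181 183 181 172 164 165 175 188]
 [176 174 176 173 173 176 176 179 180 182 185 178 175 177 183]
 [178 172 161 154 155 158 160 165 170 176 183 185 182 180 181]
 [175 162 143 147 157 160 159 160 159 163 173 176 183 184 182]
 [172 159 142 158 169 172 173 170 163 156 153 163 179 180 182]
 [176 161 147 153 164 175 175 176 174 162 143 150 169 176 179]
 [179 172 155 147 152 158 164 169 168 156 141 147 165 173 176]
 [182 179 173 158 150 148 149 150 151 144 142 150 169 175 175]
 [183 182 183 176 172 166 158 158 156 160 164 173 177 177 178]
 [166 175 179 181 181 180 180 172 175 178 182 182 184 183 182]
 [140 150 160 164 174 182 180 181 182 184 184 185 185 184 181]]
  ret = _var(a, axis=axis, dtype=dtype, out=out, ddof=ddof,
  arrmean = um.true_divide(arrmean, div, out=arrmean,
  ret = ret.dtype.type(ret / rcount)
<stdin>:17: RuntimeWarning: Mean of empty slice.
  ret = um.true_divide(
```

```bash
python3 - <<'E'
from h import *
t=np.load('top0.npz');s=np.load('side0.npz')
for n,f,(u0,v0,w,h) in(('top',t,(303,252,15,16)),('side',s,(323,257,15,12))):
    g=cv2.cvtColor(f['p'][v0:v0+h,u0:u0+w],cv2.COLOR_RGB2GRAY)
    G=cv2.resize(g,None,fx=8,fy=8,interpolation=cv2.INTER_CUBIC)
    th,m=cv2.threshold(G,0,255,cv2.THRESH_BINARY_INV+cv2.THRESH_OTSU)
    cs,_=cv2.findContours(m,cv2.RETR_EXTERNAL,cv2.CHAIN_APPROX_NONE)
    for c in cs:
        if len(c)>60:
            (x,y),ax,a=cv2.fitEllipse(c);print(n,u0+(x+.5)/8-.5,v0+(y+.5)/8-.5,ax)
            u,v=u0+(x+.5)/8-.5,v0+(y+.5)/8-.5
            e,d=ray(n,u,v);k=np.array([.2101,.0128,-.0588]);sc=(k[0]*e[0]+k[1]*e[1]+k[2]-e[2])/(d[2]-k[0]*d[0]-k[1]*d[1]);print('   on plane',(e+sc*d).round(4))
# cloud side panel
v,u=np.mgrid[243:275,300:352]
P=[];
for a,b in zip(u.ravel(),v.ravel()):
    D=s['d'][b,a]
    if D>0:
        p=dep('side',a,b,D);c=s['p'][b,a].astype(int)
        if c[0]-c[2]>45 and .03<p[2]<.09:P.append(p)
Q=np.array(P)
for _ in range(4):
    A=np.c_[Q[:,:2],np.ones(len(Q))];k=np.linalg.lstsq(A,Q[:,2],rcond=None)[0];r=Q[:,2]-A@k;Q=Q[abs(r)<max(2*r.std(),.0015)]
print(len(Q),k,Q.mean(0),np.degrees(np.arctan(np.hypot(*k[:2]))),'z diff at ring',k@[.526,-.0385,1],.2101*.526-.0128*.0385-.0588)
print(cv2.minAreaRect(Q[:,:2].astype(np.float32)*1000))
# grip: points above 0.08
for n,f,(u0,u1,v0,v1) in(('top',t,(155,205,210,255)),('side',s,(235,272,280,335))):
    P=[]
    for b in range(v0,v1):
        for a in range(u0,u1):
            if f['d'][b,a]>0:P.append(dep(n,a,b,f['d'][b,a]))
    P=np.array(P)
    for lo,hi in((.08,.13),(.131,.16),(.055,.0605) if n=='top' else (.055,.061)):
        q=P[(P[:,2]>lo)&(P[:,2]<hi)];
        if len(q)>5:print(n,lo,len(q),q.mean(0).round(4),q.min(0).round(4),q.max(0).round(4),np.percentile(q[:,2],95),cv2.minAreaRect(q[:,:2].astype(np.float32)*1000))
E
```

```text
top 310.0517635345459 259.46573209762573 (97.73387145996094, 101.43926239013672)
   on plane [ 0.5269 -0.0386  0.0514]
side 324.79228162765503 267.47750091552734 (17.22324562072754, 72.88402557373047)
   on plane [ 0.5331 -0.0141  0.053 ]
side 330.1350417137146 262.00402212142944 (49.43968963623047, 92.6129379272461)
   on plane [ 0.5294 -0.0421  0.0519]
772 [ 0.21360789  0.01616823 -0.05842229] [ 0.54446103 -0.05112745  0.05706081] 12.091097346594989 z diff at ring 0.05331297896673228 0.05121980000000002
((545.3338012695312, -51.30312728881836), (105.7706298828125, 79.60419464111328), 5.985561370849609)Traceback (most recent call last):
  File "<stdin>", line 31, in <module>
  File "h.py", line 14, in dep
    e,d=ray(n,u,v);return e+d*D
        ~~~^^^^^^^
  File "h.py", line 6, in ray
    c=camera_params(n);K=c['mtx'];xd=(u-K[0,2])/K[0,0];yd=(v-K[1,2])/K[1,1]
ValueError: time passes only in moves, steps and waits
```

```bash
sed -i 's/^def R_/import functools\ncamera_params=functools.lru_cache(None)(camera_params)\ndef R_/' h.py; python3 - <<'E'
from h import *
t=np.load('top0.npz');s=np.load('side0.npz')
print('ring tri',tri(330.13,262.0,310.05,259.47))
for n,f,(u0,u1,v0,v1) in(('top',t,(155,205,210,255)),('side',s,(235,272,280,335))):
    P=[]
    for b in range(v0,v1):
        for a in range(u0,u1):
            if f['d'][b,a]>0:P.append(dep(n,a,b,f['d'][b,a]))
    P=np.array(P)
    for lo,hi in((.08,.13),(.131,.16),(.052,.063)):
        q=P[(P[:,2]>lo)&(P[:,2]<hi)];
        if len(q)>5:print(n,lo,len(q),q.mean(0).round(4),q.min(0).round(4),q.max(0).round(4),np.percentile(q[:,2],95),cv2.minAreaRect(q[:,:2].astype(np.float32)*1000))
# holder top corners in th.png (8x, 150,200) and side
for n,c in(('top',[(102,125),(375,128),(352,400),(85,388)]),):
    pts=np.array([atz(n,150+x/8-.44,200+y/8-.44,.06) for x,y in c]);print(pts.round(4),pts.mean(0),np.linalg.norm(pts-np.roll(pts,1,0),axis=1))
c=[(65,368),(292,420),(390,275),(170,240)]
pts=np.array([atz('side',215+x/6-.42,275+y/6-.42,.06) for x,y in c]);print(pts.round(4),pts.mean(0),np.linalg.norm(pts-np.roll(pts,1,0),axis=1))
print('button top',atz('top',150+133/8-.44,200+203/8-.44,.141),atz('side',215+215/6-.42,275+83/6-.42,.141))
print('button tri',tri(215+215/6-.42,275+83/6-.42,150+133/8-.44,200+203/8-.44))
# bar ends tri: top ends upper strip; side ends of top bar
for su,sv,tu,tv in(((235,72),(185,150),(0,0),(0,0)),):pass
print('bar tri ends', tri(260+235/6-.4,195+68/6-.4,280+365/6-.4,190+88/6-.4),tri(260+172/6-.4,195+150/6-.4,280+110/6-.4,190+105/6-.4))
E
```

```text
ring tri (array([ 0.52749261, -0.03848827,  0.05403217]), np.float64(0.0018131117623617005))
top 0.08 146 [0.5803 0.2215 0.1054] [0.5703 0.2148 0.0801] [0.5983 0.2398 0.1293] 0.12767722205830093 ((584.288818359375, 228.0455780029297), (26.59736442565918, 25.393064498901367), 4.475166320800781)
top 0.131 183 [0.5839 0.228  0.1368] [0.5714 0.2156 0.131 ] [0.5985 0.2434 0.1432] 0.14242643084659784 ((584.8330078125, 229.06887817382812), (26.10854148864746, 26.741090774536133), 6.547547817230225)
top 0.052 773 [0.5811 0.2236 0.0591] [0.5484 0.1929 0.0521] [0.6214 0.2667 0.063 ] 0.062048166761172086 ((584.7418823242188, 229.980712890625), (71.73584747314453, 70.69854736328125), 87.14823150634766)
side 0.08 477 [0.5818 0.2388 0.1057] [0.5717 0.2162 0.0802] [0.5977 0.2456 0.1299] 0.12774698936402104 ((579.8710327148438, 235.29750061035156), (34.2899169921875, 18.740219116210938), 48.92039489746094)
side 0.131 193 [0.5839 0.2341 0.1375] [0.5726 0.2159 0.1311] [0.599  0.2443 0.1434] 0.14285473613266458 ((586.2133178710938, 230.26466369628906), (26.66544532775879, 27.0408935546875), 8.337460517
[... 220 characters left out ...]
0.2621 0.06  ]
 [0.6189 0.1923 0.06  ]
 [0.549  0.1966 0.06  ]
 [0.5528 0.2642 0.06  ]] [0.58531009 0.22880864 0.06      ] [0.06773666 0.06974818 0.07008265 0.06772684]
[[0.6208 0.263  0.06  ]
 [0.553  0.2633 0.06  ]
 [0.5518 0.1957 0.06  ]
 [0.6193 0.2005 0.06  ]] [0.58623982 0.23061341 0.06      ] [0.06253789 0.06781598 0.06764203 0.06767097]
button top [0.58540901 0.22890562 0.141     ] [0.58543766 0.23129883 0.141     ]
button tri (array([0.58600331, 0.22944869, 0.13964167]), np.float64(0.0007135881241589211))
bar tri ends (array([ 0.62011063, -0.09754638,  0.14890842]), np.float64(0.0016890764846958866)) (array([ 0.61507453, -0.01821127,  0.15031544]), np.float64(0.0011522711593282533))
```

```bash
python3 - <<'E'
from h import *
t=np.load('top0.npz');s=np.load('side0.npz')
P=[]
for n,f,(u0,u1,v0,v1) in(('top',t,(230,470,60,300)),('side',s,(200,400,80,290))):
    for b in range(v0,v1):
        for a in range(u0,u1):
            if f['d'][b,a]>0:P.append(dep(n,a,b,f['d'][b,a]))
P=np.array(P);q=P[(P[:,2]>.16)&(P[:,2]<.6)&(P[:,0]>.4)&(P[:,0]<.85)&(P[:,1]>-.35)&(P[:,1]<.2)]
H,xe,ye=np.histogram2d(q[:,0],q[:,1],bins=[np.arange(.4,.86,.03),np.arange(-.35,.21,.03)])
print('cols y',ye.round(2));
for i in range(len(xe)-1):print(xe[i].round(2),H[i].astype(int), )
for z in(.08,.09,.1):
  print(z,atz('top',294.3,208.8,z),atz('top',342.9,205.4,z))
print('side hinge knuckle tri',tri(260+130/6-.4,195+320/6-.4,280+88/6-.4,190+112/6-.4))
# high cloud near bar profile along jig x vs z
B=P[(P[:,0]>.56)&(P[:,0]<.68)&(P[:,1]>-.085)&(P[:,1]<-.03)&(P[:,2]>.09)&(P[:,2]<.2)]
c,s_=np.cos(.07),np.sin(.07)
X=(B[:,0])*c+(B[:,1]+.058)*s_
for z in np.arange(.09,.17,.005):
    m=(B[:,2]>z)&(B[:,2]<z+.005)
    if m.sum():print(z.round(3),m.sum(),np.percentile(X[m],[5,25,50,75,95]).round(4))
E
```

```text
cols y [-0.35 -0.32 -0.29 -0.26 -0.23 -0.2  -0.17 -0.14 -0.11 -0.08 -0.05 -0.02
  0.01  0.04  0.07  0.1   0.13  0.16  0.19]
0.4 [0 0 0 0 0 0 0 0 0 0 0 0 0 0 0 0 0 0]
0.43 [0 0 0 0 0 0 0 0 0 0 0 0 0 0 0 0 0 0]
0.46 [0 0 0 0 0 0 0 0 0 0 0 0 0 0 0 0 0 0]
0.49 [0 0 0 0 0 0 0 0 0 0 0 0 0 0 0 0 0 0]
0.52 [0 0 0 0 0 0 0 0 0 0 0 0 0 0 0 0 0 0]
0.55 [0 0 0 0 0 0 0 0 0 0 0 0 0 0 0 0 0 0]
0.58 [ 0  0  0  0  0 18  0  0  0  0  0  0  0  0  0  0  0  0]
0.61 [  0   0   0   0   0 426  23   0   0   0   0   0   0   0   0   0   0   0]
0.64 [  0   0   0 256  93 136   0   0   0   0   0   0   0   0   0   0   0   0]
0.67 [   0    0    0  436 1182  139    0    0    0    0    0    0    0    0
    0    0    0    0]
0.7 [  0   0  16  72 619 723 425  98   0   0   0   0   0   0   0   0   0   0]
0.73 [  0   0  20 250 759 473 388 496  18   0   0   0   0   0   0   0   0   0]
0.76 [  0   0  33 249 451   0   0   6  53   0   0   0   0   0   0   0   0   0]
0.79 [ 0  0  0  0 43  0  0 29 10  0  0  0  0  0  0  0  0  0]
0.82 [ 0  0  0  0  6 24  4  6  0  0  0  0  0  0  0  0  0  0]
0.08 [ 0.62633013 -0.00845874  0.08      ] [ 0.63213982 -0.10608686  0.08      ]
0.09 [ 0.62420038 -0.00890256  0.09      ] [ 0.62995114 -0.10554043  0.09      ]
0.1 [ 0.62207063 -0.00934638  0.1       ] [ 0.62776247 -0.10499399  0.1       ]
side hinge knuckle tri (array([ 0.62747792, -0.00828711,  0.08627332]), np.float64(0.002837119715103303))
0.115 44 [0.5936 0.5946 0.5962 0.6064 0.6074]
0.12 151 [0.5937 0.5962 0.5978 0.6017 0.6056]
0.125 87 [0.5978 0.5993 0.601  0.6023 0.604 ]
0.13 1 [0.6027 0.6027 0.6027 0.6027 0.6027]
0.14 2 [0.6074 0.6074 0.6074 0.6075 0.6075]
0.145 53 [0.6067 0.6076 0.6093 0.6163 0.6179]
0.15 179 [0.608  0.6097 0.6118 0.6145 0.6174]
0.155 15 [0.6109 0.6129 0.6136 0.6148 0.6161]
```

Measurements agree:
- **Hinge:** about (0.628, -0.057, 0.087), from both views and from the 63 mm arc.
- **Bar:** about (0.6135, -0.057, 0.150).
- **Ring:** about (0.527, -0.0385, 0.053).
- **Gauge axis:** about (0.5855, 0.2295).

Plan: pinch the bar lightly with the jaws along x and carry it along the arc. I'll approach from the robot side so the arm stays clear of the drill press.

Request:
arm_command:
  targets:
    - [[0,0,0.149],[11,46,0],0.3]
    - [[0,0,0.149],[11,46,0],0.3]
    - [[0,0,0.149],[11,46,0],0.3]
    - [[0,0,0.149],[11,46,0],0.3]
    - [[0,0,0.149],[11,46,0],0.3]
    - [[0,0,0.149],[11,46,0],0.3]
    - [[0,0,0.149],[11,46,0],0.3]
    - [[0,0,0.149],[11,46,0],0.3]
  squeeze: 8

```text
t: 0.9
eef_pos: [0.3757, -0.2407, 0.4046]
ee_rot: [-3.141, 0.0, -1.503]
force: [1.6, -0.4, 0.6]
width: 0.0613
```

Request:
arm_command:
  targets:
    - [[0,0,0],[11,46,0],0.3]
    - [[0,0,0],[11,46,0],0.3]
    - [[0,0,0],[11,46,0],0.3]
    - [[0,0,0],[11,46,0],0.3]
    - [[0,0,0],[0,0,0],0.3]
    - [[0,0,0],[0,0,0],0.3]

```text
t: 1.5
eef_pos: [0.42, -0.0573, 0.4045]
ee_rot: [3.141, 0.0, -1.505]
force: [-0.2, -0.3, 0.5]
width: 0.0612
```

Request:
arm_command:
  targets:
    - [[0,0,0],[45,0,-6],0.3]
    - [[0,0,0],[45,0,-6],0.3]
    - [[0,0,0],[45,0,-6],0.3]
    - [[0,0,0],[40,0,-6],0.4]
    - [[0,0,0],[18,1,0],0.4]
    - [[0,0,0],[0,0,0],0.4]
    - [[0,0,0],[0,0,0],0.4]

```text
t: 2.2
eef_pos: [0.6127, -0.0591, 0.3797]
ee_rot: [3.14, -0.0, -1.511]
force: [-0.8, -0.3, -0.2]
width: 0.0527
```

```bash
python3 - <<'E'
from h import *
p,d=grab_frame('side');crop(p,230,130,160,150,5,'pics/a1.png');print(get_state()['eef_pos'])
p,d=grab_frame('top');crop(p,250,130,160,150,5,'pics/a2.png')
E
```

```text
[ 0.61226417 -0.05883915  0.38021978]
```

View pics/a1.png

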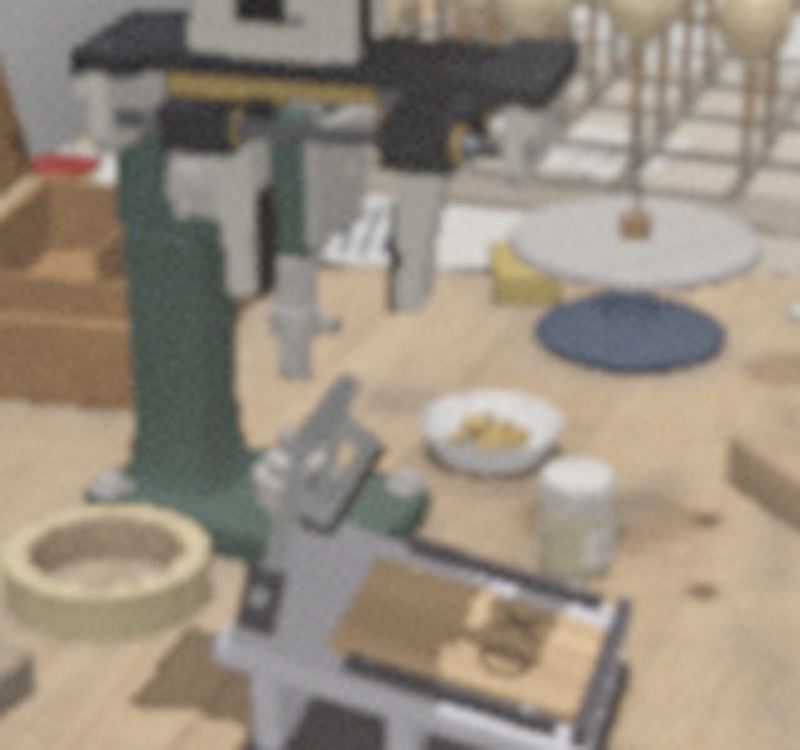

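The fingers, at crop (240,290) and (415,305), straddle the bar at about (330,420). Going down.

Request:
arm_command:
  targets:
    - [[0,0,0],[0,0,-20],0.4]
    - [[0,0,0],[0,0,-20],0.4]
    - [[0,0,0],[0,0,-12],0.4]
    - [[0,0,0],[0,0,-7],0.4]
    - [[0,0,0],[0,0,0],0.4]
    - [[0,0,0],[0,0,0],0.4]

```text
t: 2.9
eef_pos: [0.6132, -0.0575, 0.3225]
ee_rot: [-3.141, -0.0, -1.509]
force: [0.7, -0.5, 0.2]
width: 0.0525
```

```bash
python3 - <<'E'
from h import *
p,d=grab_frame('side');crop(p,230,130,160,150,5,'pics/a3.png');print(get_state()['eef_pos'],get_state()['force'])
E
```

```text
[ 0.6132427  -0.05746771  0.32265589] [-0.05912433  0.21300272  0.25862071]
```

View pics/a3.png

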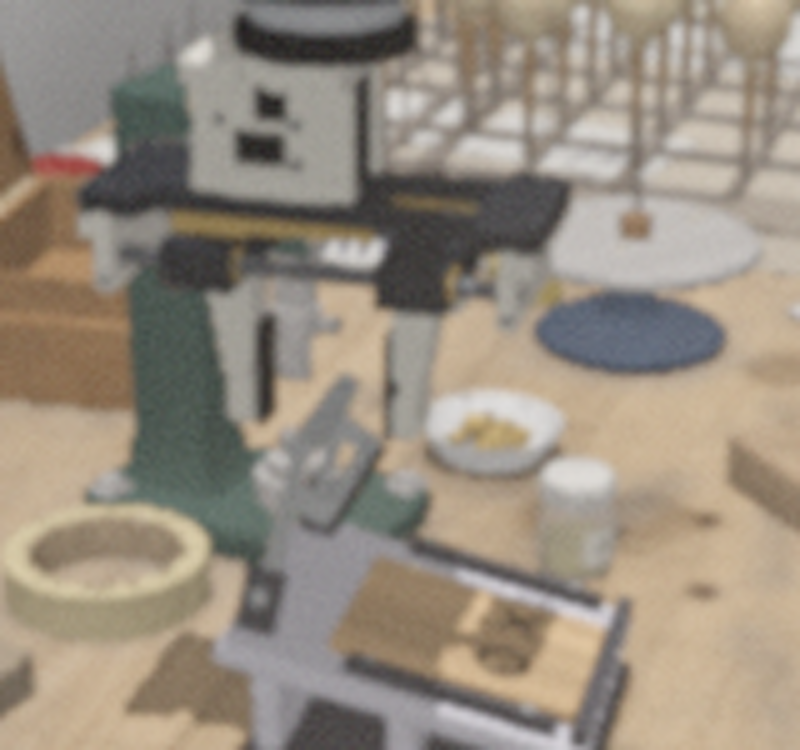

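Request:
arm_command:
  targets:
    - [[0,0,0],[0,0,0],0.6]
    - [[0,0,0],[0,0,0],0.75]
    - [[0,0,0],[0,0,0],0.9]
    - [[0,0,0],[0,0,0],0.95]
    - [[0,0,0],[0,0,0],0.95]
    - [[0,0,0],[0,0,0],0.95]
    - [[0,0,0],[0,0,0],0.95]
  squeeze: 6

```text
t: 3.65
eef_pos: [0.6131, -0.0574, 0.3217]
ee_rot: [-3.141, -0.0, -1.509]
force: [1.6, -1.1, -0.3]
width: 0.012
```

The opening reads 12 mm, so the bar is pinched. I'll follow the arc now.

Request:
arm_command:
  targets:
    - [[0,0,0],[-4.4,-0.3,-1.2],0.95]
    - [[0,0,0],[-4.4,-0.3,-1.6],0.95]
    - [[0,0,0],[-4.4,-0.3,-2.0],0.95]
    - [[0,0,0],[-4.4,-0.3,-2.4],0.95]
    - [[0,0,0],[-4.1,-0.3,-2.7],0.95]
    - [[0,0,0],[-4.0,-0.3,-3.0],0.95]
    - [[0,0,0],[-3.6,-0.3,-3.4],0.95]
    - [[0,0,0],[-3.4,-0.3,-3.6],0.95]

```text
t: 4.45
eef_pos: [0.5799, -0.0598, 0.3015]
ee_rot: [-3.142, 0.0, -1.509]
force: [2.7, 1.3, -0.1]
width: 0.0115
```

Request:
arm_command:
  targets:
    - [[0,0,0],[-3.1,-0.2,-3.9],0.95]
    - [[0,0,0],[-2.8,-0.2,-4.0],0.95]
    - [[0,0,0],[-2.4,-0.2,-4.3],0.95]
    - [[0,0,0],[-2.2,-0.1,-4.5],0.95]
    - [[0,0,0],[-1.7,-0.1,-4.6],0.95]
    - [[0,0,0],[-1.4,-0.1,-4.8],0.95]
    - [[0,0,0],[-0.7,0,-3.2],0.95]
    - [[0,0,0],[0,0,0],0.95]

```text
t: 5.25
eef_pos: [0.5667, -0.0607, 0.2726]
ee_rot: [-3.14, -0.0, -1.508]
force: [5.1, -0.7, -1.3]
width: 0.01
```

```bash
python3 - <<'E'
from h import *
p,d=grab_frame('side');crop(p,230,130,160,150,5,'pics/a4.png');print(get_state()['eef_pos'],get_state()['force'])
E
```

```text
[ 0.56672214 -0.06069857  0.27262894] [ 6.05409184 -0.40547023 -1.44507334]
```

View pics/a4.png

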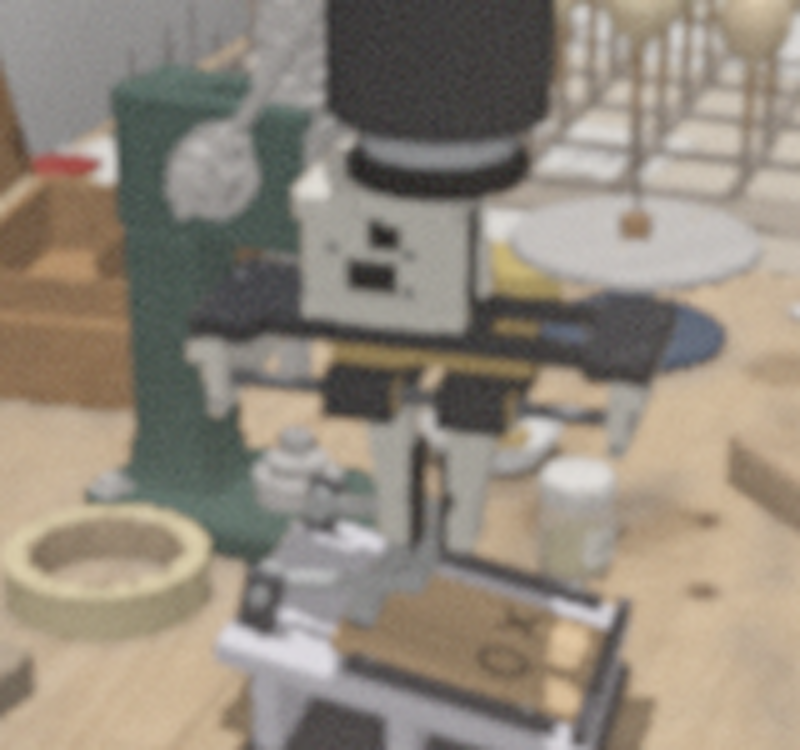

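The opening has dropped to 10 mm, so the bar has slid towards the fingertips. I'll release, rise, and press lightly on top of the bar with the fingers shut.

Request:
arm_command:
  targets:
    - [[0,0,0],[0,0,0],0.7]
    - [[0,0,0],[0,0,0],0.7]
    - [[0,0,0],[0,0,10],0.7]
    - [[0,0,0],[0,0,15],0.7]
    - [[0,0,0],[0,0,15],1.0]
    - [[0,0,0],[0,0,0],1.0]
    - [[0,0,0],[0,0,0],1.0]

```text
t: 6.0
eef_pos: [0.5656, -0.0608, 0.3127]
ee_rot: [-3.141, 0.0, -1.509]
force: [-0.7, -0.5, -1.0]
width: 0.0075
```

```bash
python3 - <<'E'
from h import *
p,d=grab_frame('side');crop(p,230,130,160,150,5,'pics/a5.png');print(get_state()['eef_pos'],get_state()['force'])
E
```

```text
[ 0.56547682 -0.06082259  0.3121507 ] [-0.16016396 -0.23896409 -1.4432109 ]
```

View pics/a5.png

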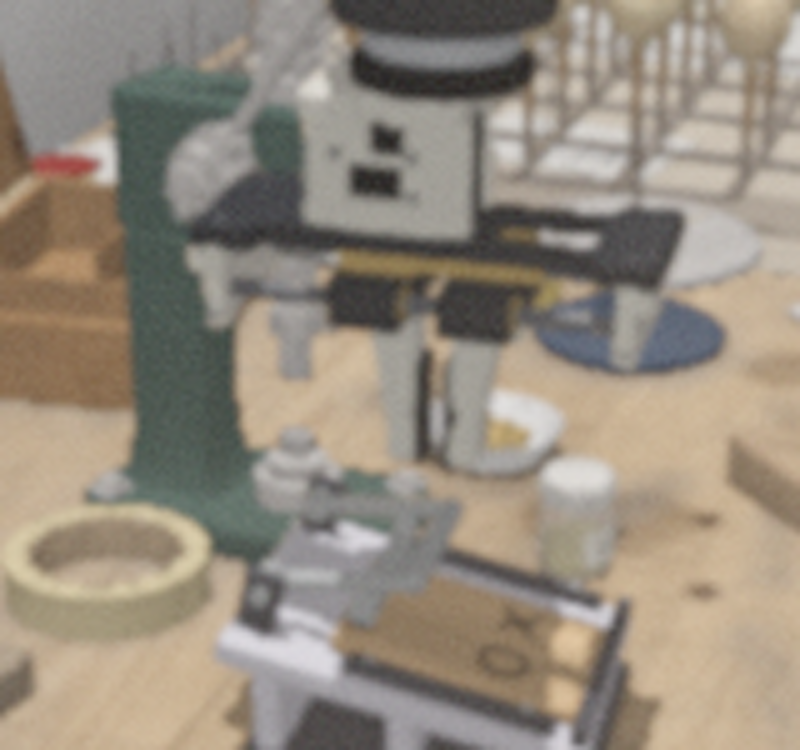

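The clamp looks down, with the bar at crop (435,535) and the pad at the panel's top edge. I'll press lightly to make sure.

Request:
arm_command:
  targets:
    - [[0,0,0],[0,0,-14],1.0]
    - [[0,0,0],[0,0,-10],1.0]
    - [[0,0,0],[0,0,-4],1.0]
    - [[0,0,0],[0,0,-2],1.0]
    - [[0,0,0],[0,0,0],1.0]
    - [[0,0,0],[0,0,0],1.0]

```text
t: 6.65
eef_pos: [0.5661, -0.0608, 0.2827]
ee_rot: [-3.141, -0.0, -1.509]
force: [0.6, -0.3, 0.2]
width: 0.0004
```

Request:
arm_command:
  targets:
    - [[0,0,0],[0,0,-1.5],1.0]
    - [[0,0,0],[0,0,-1],1.0]
    - [[0,0,0],[0,0,-1],1.0]
    - [[0,0,0],[0,0,0],1.0]

```text
t: 7.05
eef_pos: [0.5659, -0.0608, 0.2789]
ee_rot: [3.141, -0.0, -1.509]
force: [-0.0, 0.8, 0.6]
width: 0.0004
```

Request:
arm_command:
  targets:
    - [[0,0,0],[0,0,-1],1.0]
    - [[0,0,0],[0,0,-1],1.0]
    - [[0,0,0],[0,0,0],1.0]

```text
t: 7.35
eef_pos: [0.5659, -0.0608, 0.2768]
ee_rot: [3.141, 0.0, -1.509]
force: [0.8, 0.3, 1.1]
width: 0.0006
```

Request:
arm_command:
  targets:
    - [[0,0,0],[0,0,-1],1.0]
    - [[0,0,0],[0,0,0],1.0]
    - [[0,0,0],[0,0,0],1.0]

```text
t: 7.65
eef_pos: [0.566, -0.0608, 0.2765]
ee_rot: [-3.141, -0.0, -1.509]
force: [-2.1, 0.3, 5.3]
width: 0.0005
```

Contact came at tip height about 0.0985 m, against a predicted bar top of 0.0994 m. The bar is blocked at 5 N, so the clamp is down. On to the gauge.

Request:
arm_command:
  targets:
    - [[0,0,0],[0,0,30],1.0]
    - [[0,0,0],[0,0,45],0.5]
    - [[0,0,0],[0,30,45],0]
    - [[0,0,0],[3,46,0],0]
    - [[0,0,0],[3,46,0],0]
    - [[0,0,0],[3,46,0],0]
    - [[0,0,0],[4,46,0],0]
    - [[0,0,0],[4,46,0],0]

```text
t: 8.45
eef_pos: [0.5828, 0.1988, 0.3927]
ee_rot: [-3.141, 0.0, -1.509]
force: [2.1, -0.6, -0.3]
width: 0.051
```

Request:
arm_command:
  targets:
    - [[0,0,0],[2,30,-10],0]
    - [[0,0,0],[0,0,-10],0]
    - [[0,0,0],[0,0,0],0]
    - [[0,0,0],[0,0,0],0]

```text
t: 8.85
eef_pos: [0.5849, 0.2264, 0.3724]
ee_rot: [3.141, -0.001, -1.509]
force: [0.9, -0.6, -0.2]
width: 0.083
```

```bash
python3 - <<'E'
from h import *
p,d=grab_frame('side');cv2.imwrite('pics/b1.png',p[:,:,::-1]);print(get_state()['eef_pos'],get_state()['force'])
p,d=grab_frame('top');cv2.imwrite('pics/b2.png',p[:,:,::-1]);crop(p,270,180,110,120,5,'pics/b3.png');np.savez('top1.npz',p=p,d=d)
E
```

```text
[0.58509264 0.22617753 0.37292987] [0.68254611 1.10912338 0.1812839 ]
```

View pics/b1.png

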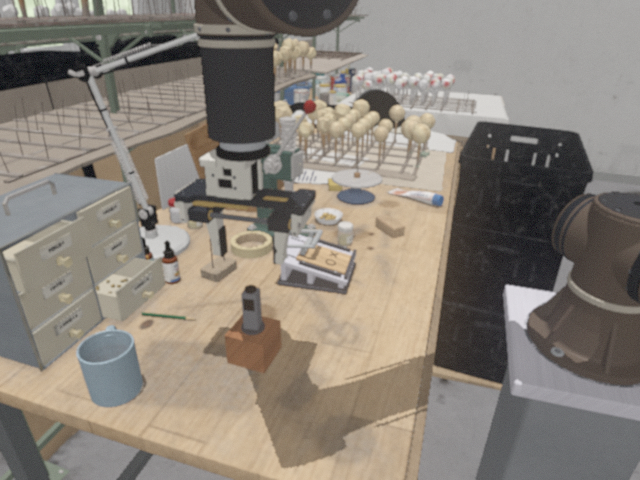

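View pics/b3.png

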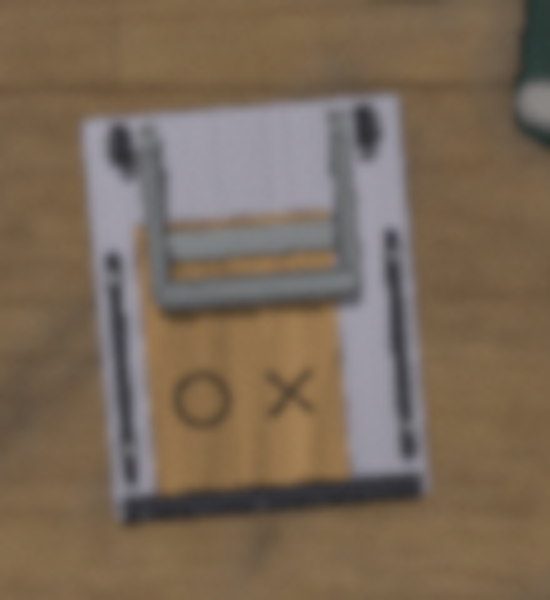

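The clamp is fully down across the panel and the ring hasn't moved (top ≈310,259.6). The gauge is free under the gripper, so I'll descend onto the grip.

Request:
arm_command:
  targets:
    - [[0,0,0],[0,3,-15],0]
    - [[0,0,0],[0,0,-20],0]
    - [[0,0,0],[0,0,-20],0]
    - [[0,0,0],[0,0,-20],0]
    - [[0,0,0],[0,0,-20],0]
    - [[0,0,0],[0,0,-12],0]
    - [[0,0,0],[0,0,-4],0]
    - [[0,0,0],[0,0,0],0]

```text
t: 9.75
eef_pos: [0.5852, 0.2296, 0.2617]
ee_rot: [-3.142, -0.0, -1.509]
force: [-0.6, -0.1, 0.2]
width: 0.0876
```

```bash
python3 - <<'E'
from h import *
p,d=grab_frame('side');crop(p,180,210,160,150,5,'pics/b4.png');print(get_state()['eef_pos'],get_state()['force'])
p,d=grab_frame('top');crop(p,110,180,120,110,5,'pics/b5.png')
E
```

```text
[0.58534041 0.22986002 0.26233638] [0.38179641 0.20259232 0.01432736]
```

View pics/b4.png

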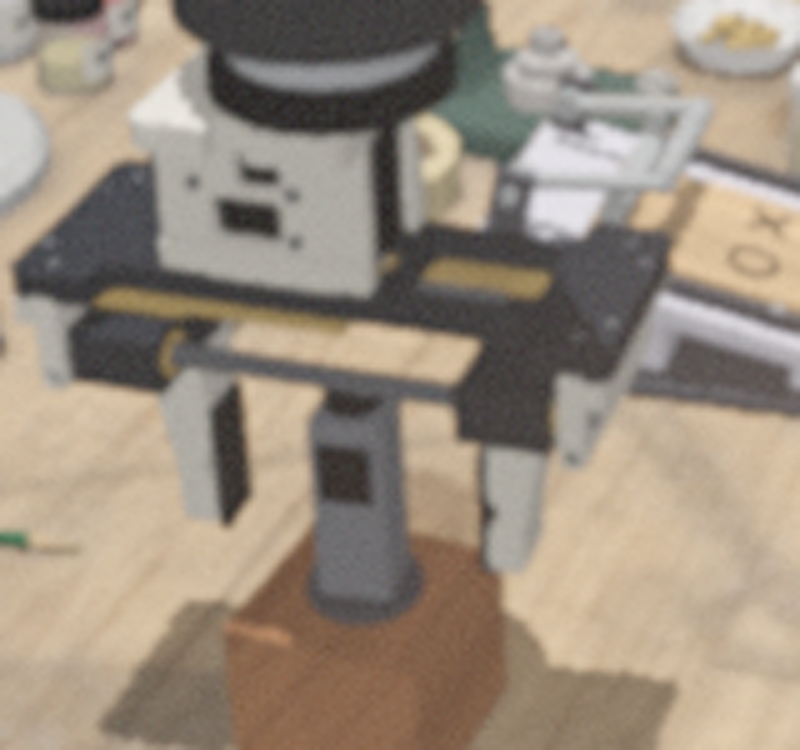

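The fingers straddle the grip, centred, with the button clear of the body. Closing.

Request:
arm_command:
  targets:
    - [[0,0,0],[0,0,0],0.5]
    - [[0,0,0],[0,0,0],0.65]
    - [[0,0,0],[0,0,0],0.85]
    - [[0,0,0],[0,0,0],0.9]
    - [[0,0,0],[0,0,0],0.9]
    - [[0,0,0],[0,0,0],0.9]
    - [[0,0,0],[0,0,0],0.9]
  squeeze: 25

```text
t: 10.55
eef_pos: [0.585, 0.23, 0.2615]
ee_rot: [3.142, -0.0, -1.509]
force: [-0.5, -0.3, 0.5]
width: 0.037
```

Request:
arm_command:
  targets:
    - [[0,0,0],[0,0,5],0.9]
    - [[0,0,0],[0,0,10],0.9]
    - [[0,0,0],[0,0,20],0.9]
    - [[0,0,0],[0,0,25],0.9]
    - [[0,0,0],[0,0,25],0.9]
    - [[0,0,0],[0,0,20],0.9]
    - [[0,0,0],[0,0,0],0.9]
    - [[0,0,0],[0,0,0],0.9]

```text
t: 11.35
eef_pos: [0.5848, 0.2299, 0.3672]
ee_rot: [-3.141, 0.001, -1.509]
force: [0.1, -0.2, -1.5]
width: 0.026
```

```bash
python3 - <<'E'
from h import *
p,d=grab_frame('side');crop(p,180,160,160,150,5,'pics/b6.png');print(get_state())
E
```

```text
{'t': 11.4, 'q': array([ 6.84639256e-01,  3.08798479e-01, -1.50869203e-01, -5.36489559e-04,
       -1.11160474e+00, -6.22664014e-01]), 'qd': array([ 0.00099635,  0.0155781 , -0.01283135, -0.00063344,  0.00093578,
        0.00149626]), 'joint_efforts': array([ 1.27549673e-02, -5.50800419e+01,  2.92755693e+01,  7.08916113e+00,
       -1.32301156e-02,  1.27575131e-03]), 'eef_pos': array([0.58460474, 0.22977747, 0.36623451]), 'ee_rot': array([ 3.14092546e+00,  1.12874469e-04, -1.50905902e+00]), 'force': array([-0.09287528,  0.23555896, -0.50218815]), 'moment': array([ 0.00091583,  0.15223101, -0.05866782]), 'width': 0.02566422569244169}
```

View pics/b6.png

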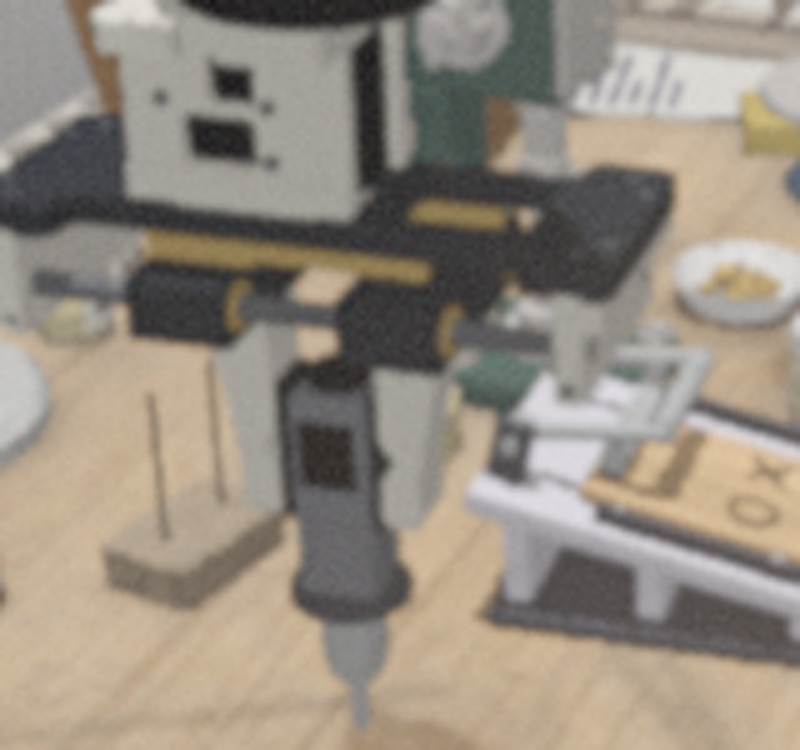

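```bash
python3 - <<'E'
from h import *
p,d=grab_frame('side');np.savez('side2.npz',p=p,d=d)
s=get_state()['eef_pos'];print(s)
def aty(u,v,y):
    e,dd=ray('side',u,v);return e+dd*(y-e[1])/dd[1]
# per-row segments with depth close to gauge
for v in range(232,308,3):
    us=[u for u in range(228,270) if d[v,u]>0 and .185<dep('side',u,v,d[v,u])[1]<.27 and abs(dep('side',u,v,d[v,u])[0]-s[0])<.023]
    if us:
        P=np.array([dep('side',u,v,d[v,u]) for u in us]);c=(us[0]+us[-1])/2
        print(v,us[0],us[-1],len(us),'mean',P.mean(0).round(4),'aty',aty(c,v,s[1]).round(4))
for nm,(x,y) in dict(tip=(360,727),buttonc=(337,375),collar_under=(350,615)).items():
    print(nm,aty(180+x/5-.4,160+y/5-.4,s[1]).round(4))
E
```

```text
[0.58458037 0.22976423 0.36573766]
232 231 250 19 mean [0.5931 0.2367 0.2429] aty [0.5966 0.2298 0.2392]
235 231 258 28 mean [0.5878 0.2346 0.2378] aty [0.5902 0.2298 0.2351]
238 231 259 29 mean [0.5859 0.2374 0.2344] aty [0.5897 0.2298 0.2301]
241 231 259 29 mean [0.5846 0.2404 0.231 ] aty [0.5901 0.2298 0.2249]
244 232 259 28 mean [0.5841 0.2405 0.2261] aty [0.5896 0.2298 0.2199]
247 232 259 28 mean [0.5843 0.2407 0.2211] aty [0.5899 0.2298 0.2146]
250 232 260 28 mean [0.5839 0.2402 0.2157] aty [0.5894 0.2298 0.2095]
253 232 260 29 mean [0.5844 0.2402 0.2105] aty [0.5898 0.2298 0.2042]
256 232 260 29 mean [0.5845 0.2407 0.2055] aty [0.5901 0.2298 0.1988]
259 233 260 28 mean [0.5841 0.2406 0.2003] aty [0.5896 0.2298 0.1935]
262 235 260 26 mean [0.583  0.2401 0.195 ] aty [0.5882 0.2298 0.1884]
265 240 260 21 mean [0.5789 0.2404 0.1906] aty [0.5842 0.2298 0.1838]
268 240 260 21 mean [0.5805 0.2376 0.1834] aty [0.5846 0.2298 0.1783]
271 240 260 21 mean [0.5808 0.2378 0.1781] aty [0.5849 0.2298 0.1727]
274 240 262 23 mean [0.5806 0.2354 0.1713] aty [0.5835 0.2298 0.1675]
277 238 263 26 mean [0.5812 0.2367 0.1665] aty [0.5847 0.2298 0.1617]
280 239 262 24 mean [0.5801 0.2396 0.1629] aty [0.5851 0.2298 0.156 ]
283 241 258 18 mean [0.5792 0.2453 0.1609] aty [0.5872 0.2298 0.15  ]
286 245 258 14 mean [0.5808 0.236  0.1494] aty [0.584  0.2298 0.1449]
289 245 258 14 mean [0.5815 0.2354 0.1433] aty [0.5844 0.2298 0.1392]
292 246 257 12 mean [0.5813 0.2364 0.1382] aty [0.5847 0.2298 0.1333]
295 248 256 9 mean [0.5814 0.2352 0.1317] aty [0.5842 0.2298 0.1276]
298 251 253 3 mean [0.5839 0.2311 0.1227] aty [0.5845 0.2298 0.1217]
301 251 254 4 mean [0.5837 0.2304 0.1164] aty [0.584  0.2298 0.1159]
304 251 254 4 mean [0.5842 0.2301 0.1102] aty [0.5843 0.2298 0.1099]
tip [0.5861 0.2298 0.1075]
buttonc [0.586  0.2298 0.2365]
collar_under [0.587  0.2298 0.1508]
```

The gauge hangs vertical in the jaws, with its tip 258–259 mm ahead of the TCP (gripped about 7 mm above the grip's centre). Now I'll carry it over the ring and tilt it by 12°.

Request:
arm_command:
  targets:
    - [[0,0,0],[-10,-20,10],0.9]
    - [[0.005,-0.07,0],[-15,-36,10],0.9]
    - [[0.005,-0.07,0],[-15,-36,5],0.9]
    - [[0.0046,-0.069,0],[-15,-36,0],0.9]
    - [[0,0,0],[-15,-36,0],0.9]
    - [[0,0,0],[-15,-36,0],0.9]
    - [[0,0,0],[-15,-36,0],0.9]
    - [[0,0,0],[-16,-36,0],0.9]

```text
t: 12.25
eef_pos: [0.4677, -0.0433, 0.3907]
ee_rot: [-2.934, 0.001, -1.508]
force: [0.7, -0.3, -1.5]
width: 0.0259
```

Request:
arm_command:
  targets:
    - [[0,0,0],[0,0,0],0.9]
    - [[0,0,0],[0,0,0],0.9]

```text
t: 12.45
eef_pos: [0.4685, -0.0429, 0.3911]
ee_rot: [-2.933, 0.002, -1.51]
force: [-0.2, 0.6, -1.8]
width: 0.0257
```

Request:
arm_command:
  targets:
    - [[0,0,0],[0,0,-20],0.9]
    - [[0,0,0],[0,0,-20],0.9]
    - [[0,0,0],[0,0,-14],0.9]
    - [[0,0,0],[0,0,-6],0.9]
    - [[0,0,0],[0,0,0],0.9]
    - [[0,0,0],[0,0,0],0.9]

```text
t: 13.05
eef_pos: [0.4695, -0.0416, 0.3319]
ee_rot: [-2.932, 0.001, -1.508]
force: [0.7, 0.1, -1.5]
width: 0.0262
```

```bash
python3 - <<'E'
from h import *
p,d=grab_frame('side');np.savez('side3.npz',p=p,d=d);crop(p,265,170,130,125,6,'pics/c1.png')
p,d=grab_frame('top');crop(p,265,190,110,100,6,'pics/c2.png');np.savez('top3.npz',p=p,d=d)
s=get_state();R=R_(s['ee_rot']);print(s['eef_pos'],s['ee_rot'],'z',R[:,2],'f',s['force'])
print('tip pred',s['eef_pos']+.2585*R[:,2])
E
```

```text
[ 0.46939918 -0.04173633  0.33227753] [-2.93095035e+00  1.75732323e-03 -1.50817466e+00] z [ 0.20857067  0.0148     -0.97789531] f [ 0.69711339  0.79936052 -2.09640346]
tip pred [ 0.5233147  -0.03791053  0.0794916 ]
```

View pics/c1.png

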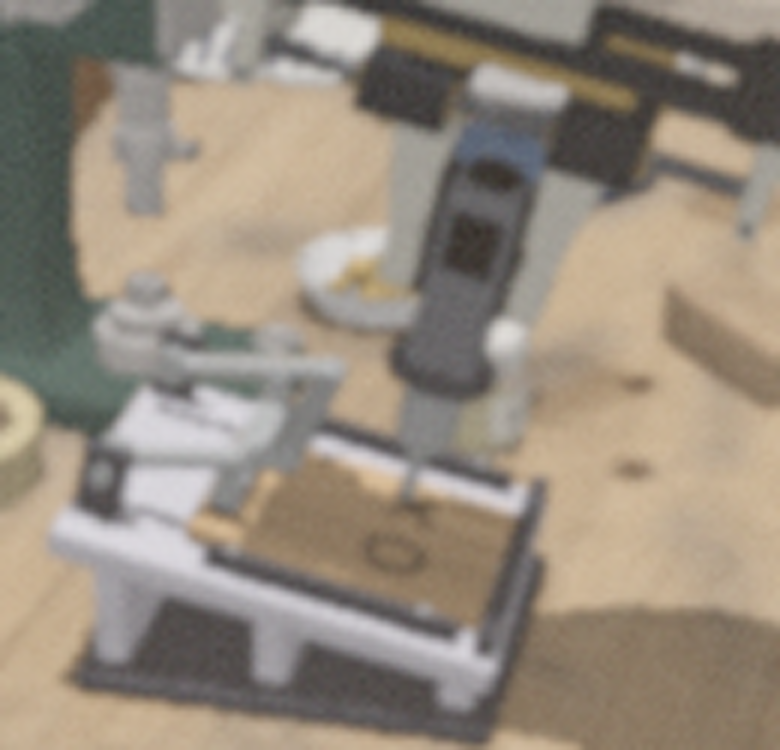

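View pics/c2.png

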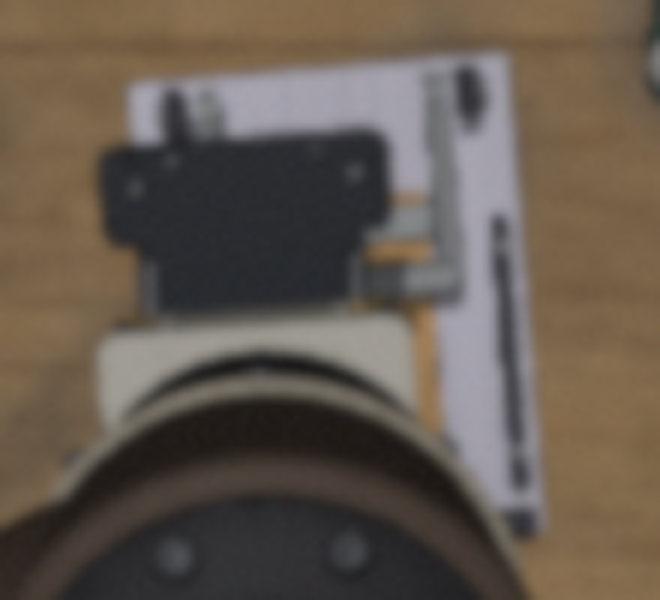

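In the side view the tip is at crop (408,505), i.e. pixel (332.6,253.8), and the ring is at (330.4,261.6). The top view is blocked by the arm. I'll compare both points within the side camera's own depth.

```bash
python3 - <<'E'
from h import *
f=np.load('side3.npz');d=f['d'];p=f['p']
s=get_state();R=R_(s['ee_rot']);T=s['eef_pos'];n=-R[:,2]
tip=T-.2585*n
print('tip proj',proj('side',tip),'d tip proj shortened',proj('side',T-.256*n))
rs=(330.3,261.85)
e,dd=ray('side',*rs);k=np.array([.2136,.01617,-.0584]);sc=(k[0]*e[0]+k[1]*e[1]+k[2]-e[2])/(dd[2]-k[0]*dd[0]-k[1]*dd[1]);print('ring side plane',e+sc*dd)
for v in range(258,266,2):print([tuple(dep('side',u,v,d[v,u]).round(4)) for u in (328,331)])
for v in range(232,256):
    us=[u for u in range(322,350) if d[v,u]>0 and dep('side',u,v,d[v,u])[2]>.068 and -.07<dep('side',u,v,d[v,u])[1]<-.01]
    if us:
        P=np.array([dep('side',u,v,d[v,u]) for u in us]);c=(us[0]+us[-1])/2
        m=P.mean(0);a=(m-T)@n
        print(v,us[0],us[-1],m.round(4),'axis pt',(T+n*a).round(4),'proj u',np.round(proj('side',T+n*a),1))
E
```

```text
tip proj (np.float64(332.6517088150242), np.float64(252.1506666474079)) d tip proj shortened (np.float64(332.9232036614935), np.float64(251.17356751047723))
ring side plane [ 0.52835389 -0.03958083  0.05381637]
[(np.float64(0.5373), np.float64(-0.0522), np.float64(0.055)), (np.float64(0.5315), np.float64(-0.056), np.float64(0.0541))]
[(np.float64(0.5353), np.float64(-0.0454), np.float64(0.054)), (np.float64(0.5278), np.float64(-0.0428), np.float64(0.0568))]
[(np.float64(0.532), np.float64(-0.034), np.float64(0.0558)), (np.float64(0.5267), np.float64(-0.0394), np.float64(0.0539))]
[(np.float64(0.53), np.float64(-0.0275), np.float64(0.0548)), (np.float64(0.5247), np.float64(-0.0325), np.float64(0.053))]
232 331 347 [ 0.5087 -0.0289  0.1339] axis pt [ 0.5116 -0.0387  0.1344] proj u [338.9 229.6]
233 332 347 [ 0.5071 -0.0272  0.1326] axis pt [ 0.5118 -0.0387  0.1334] proj u [338.8 230. ]
234 333 347 [ 0.5056 -0.0257  0.1313] axis pt [ 0.512  -0.0387  0.1324] proj u [338.7 230.4]
235 332 346 [ 0.508  -0.0268  0.1281] axis pt [ 0.5128 -0.0387  0.1289] proj u [338.3 231.9]
236 332 344 [ 0.5
[... 861 characters left out ...]
pt [ 0.5187 -0.0382  0.1011] proj u [335.1 243.4]
246 333 335 [ 0.5206 -0.0372  0.0952] axis pt [ 0.52   -0.0381  0.095 ] proj u [334.4 245.9]
247 333 335 [ 0.5204 -0.0368  0.093 ] axis pt [ 0.5204 -0.0381  0.093 ] proj u [334.2 246.7]
248 333 335 [ 0.5204 -0.0371  0.0905] axis pt [ 0.521  -0.0381  0.0906] proj u [333.9 247.7]
249 332 334 [ 0.5226 -0.0373  0.0876] axis pt [ 0.5216 -0.038   0.0873] proj u [333.5 249. ]
250 332 334 [ 0.5227 -0.0378  0.0849] axis pt [ 0.5222 -0.038   0.0848] proj u [333.2 250. ]
251 332 334 [ 0.523  -0.0393  0.0816] axis pt [ 0.5229 -0.0379  0.0816] proj u [332.9 251.3]
252 332 333 [ 0.5233 -0.0365  0.0806] axis pt [ 0.5231 -0.0379  0.0805] proj u [332.8 251.7]
```

The tip and ring agree to about 1–2 mm laterally, with a gap of about 27 mm. I'll correct by (-1, -1) mm and approach along the gauge's axis.

Request:
arm_command:
  targets:
    - [[0,0,0],[0.4,-0.8,-7.8],0.9]
    - [[0,0,0],[1.3,0,-6],0.9]
    - [[0,0,0],[0.9,0,-4],0.9]
    - [[0,0,0],[0.6,0,-3],0.9]
    - [[0,0,0],[0,0,0],0.9]
    - [[0,0,0],[0,0,0],0.9]

```text
t: 13.75
eef_pos: [0.4722, -0.0428, 0.3107]
ee_rot: [-2.932, 0.002, -1.509]
force: [0.3, 0.2, -1.8]
width: 0.0256
```

Request:
arm_command:
  targets:
    - [[0,0,0],[0,0,0],0.9]

```text
t: 13.85
eef_pos: [0.4722, -0.0428, 0.3109]
ee_rot: [-2.932, 0.002, -1.509]
force: [-0.5, 1.1, -1.7]
width: 0.0261
```

Request:
arm_command:
  targets:
    - [[0,0,0],[0,0,0],0.9]

```text
t: 13.95
eef_pos: [0.4722, -0.0428, 0.311]
ee_rot: [-2.932, 0.002, -1.509]
force: [0.3, -0.4, -1.0]
width: 0.0257
```

```bash
python3 - <<'E'
from h import *
p,d=grab_frame('side');np.savez('side4.npz',p=p,d=d);crop(p,295,215,70,65,10,'pics/c3.png')
F=[]
for _ in range(6):
    s=get_state();F.append(s['force']);grab_frame('side')
R=R_(s['ee_rot']);F=np.array(F);print(s['t'],s['eef_pos'],s['ee_rot'],F.mean(0),F.std(0),'along n',(F@-R[:,2]).mean(),'tip',s['eef_pos']+.2585*R[:,2])
E
```

```text
14.25 [ 0.47214123 -0.04282899  0.31081354] [-2.93200550e+00  1.62872922e-03 -1.50857625e+00] [-0.00477601 -0.29645533 -0.92137751] [0.47220413 0.47724478 0.53873616] along n -0.8959158495207701 tip [ 0.52579406 -0.03907378  0.05797065]
```

View pics/c3.png

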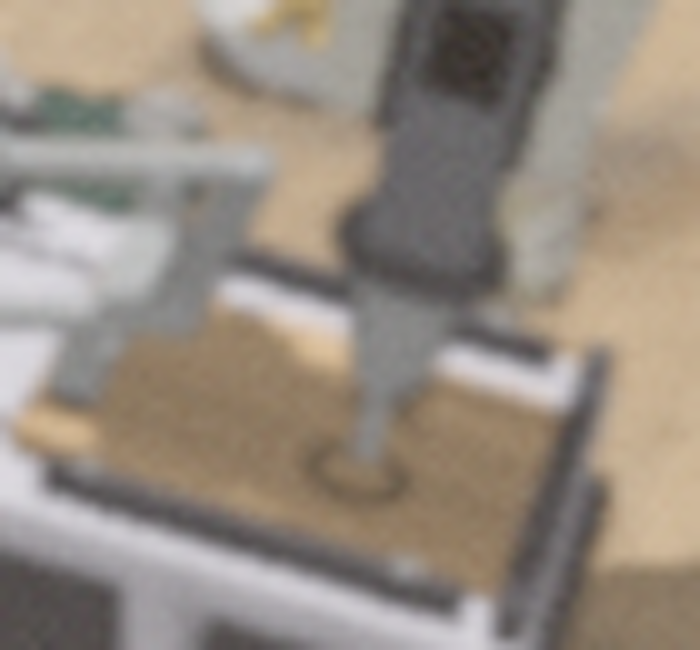

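The tip, at crop (367,458), is about 5 mm above the face and heading for the ring's centre (357,472). Pressing in small steps.

Request:
arm_command:
  targets:
    - [[0,0,0],[0.4,0,-2],0.9]
    - [[0,0,0],[0.4,0,-2],0.9]
    - [[0,0,0],[0.4,0,-2],0.9]
    - [[0,0,0],[0.4,0,-2],0.9]
    - [[0,0,0],[0.4,0,-2],0.9]
    - [[0,0,0],[0,0,0],0.9]
    - [[0,0,0],[0,0,0],0.9]

```text
t: 15.0
eef_pos: [0.4742, -0.0428, 0.3008]
ee_rot: [-2.932, 0.002, -1.509]
force: [-0.3, 0.0, 0.4]
width: 0.0256
```

```bash
cat > chk.py <<'E'
from h import *
import sys
p,d=grab_frame('side');crop(p,295,215,70,65,10,f'pics/{sys.argv[1]}.png');np.savez(sys.argv[1]+'.npz',p=p,d=d)
F=[]
for _ in range(10):
    s=get_state();F.append(s['force']);grab_frame('side')
R=R_(s['ee_rot']);F=np.array(F);print(s['t'],s['eef_pos'],s['ee_rot'],F.mean(0),'along n',(F@-R[:,2]).mean(),'tip0',s['eef_pos']+.2585*R[:,2],'w',s['width'])
E
python3 chk.py c4
```

```text
15.5 [ 0.47417169 -0.04282044  0.30081359] [-2.93196964e+00  1.64445174e-03 -1.50859819e+00] [-0.51148762  0.10224794  0.74738283] along n 0.8357136474902462 tip0 [ 0.5278334  -0.03906188  0.04797264] w 0.025962308592062174
```

View pics/c4.png

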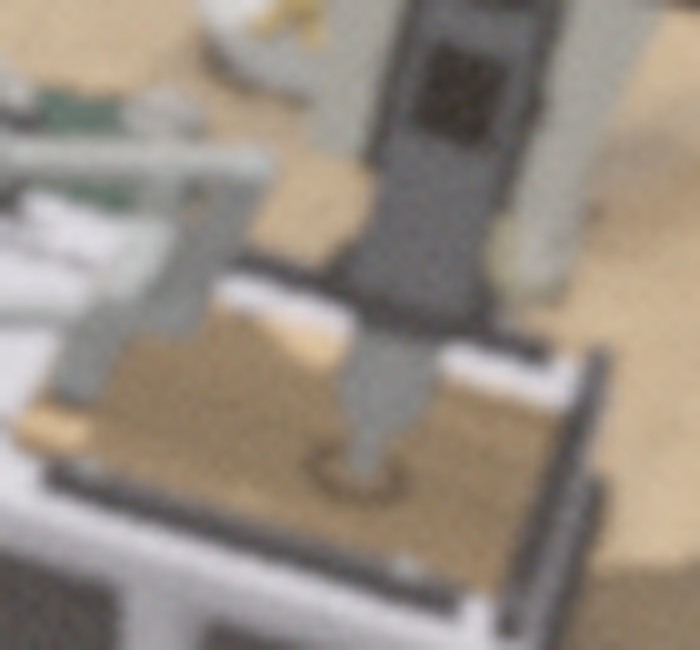

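```bash
python3 - <<'E'
from h import *
for f in('side4','c4'):
    p=np.load(f+'.npz')['p'].astype(int)
    print(f)
    for v in range(252,268):
        print(v,(p[v,326:340,0]-p[v,326:340,2]))
E
```

```text
side4
252 [50 52 54 49 26  8  1  2  1  2  5 12 22 24]
253 [48 45 49 43 30 13  1  0  2  3  9 20 35 41]
254 [46 46 46 40 33 15  4  2  6 13 19 36 42 48]
255 [46 45 43 43 30 11  5  7 15 23 37 45 50 49]
256 [48 46 45 43 31 12  5 13 23 35 40 46 47 48]
257 [45 46 48 43 26 10  4 19 34 41 41 45 48 45]
258 [41 44 45 36 23  8  6 22 39 44 43 44 45 46]
259 [35 39 37 28 19  4 12 27 42 47 46 45 45 47]
260 [35 34 39 33 21 14 13 30 40 45 44 46 47 45]
261 [34 37 43 40 34 32 29 33 37 41 46 46 44 47]
262 [35 39 42 44 44 40 41 39 34 35 42 46 46 45]
263 [40 34 35 43 42 42 42 37 30 35 39 44 45 44]
264 [43 38 38 35 37 38 38 34 36 37 42 42 44 44]
265 [46 44 43 42 41 38 39 39 42 44 46 46 44 44]
266 [47 52 45 46 46 43 46 43 45 49 47 46 46 45]
267 [43 48 49 47 47 51 49 47 45 46 50 48 46 50]
c4
252 [50 47 31 11  1  0  3  3  4  1  1  2 15 21]
253 [47 45 31 11  3 -1  2  1  0  3  2  7 21 34]
254 [43 44 32 11  1  2  0  2  2  2  3 11 30 40]
255 [49 45 36 17  4  3  3  1  1  0  6 18 36 46]
256 [47 45 40 22  8  1  0  0  3  5 13 29 44 49]
257 [47 49 42 29 14  4  2  4  9 12 26 38 45 49]
258 [42 45 43 37 18  4  8 13 22 32 36 40 47 48]
259 [38 38 37 30 13  4  9 22 36 43 46 46 44 45]
260 [32 36 39 27 11  5 10 26 39 44 45 45 48 46]
261 [36 39 38 31 15  8 18 30 38 42 44 46 44 47]
262 [35 36 38 35 27 18 28 35 36 37 40 43 44 47]
263 [37 37 37 37 34 31 37 34 32 36 41 43 43 43]
264 [45 41 39 34 36 36 36 34 34 38 43 44 44 44]
265 [45 45 43 43 41 40 36 41 42 44 47 47 47 42]
266 [49 46 47 46 45 44 44 44 43 45 45 46 44 45]
267 [46 49 47 50 47 48 48 48 47 48 46 49 49 47]
```

The tip end moved only 1.5 px while the gauge body moved about 4 px, so it is pushed in about 6.4 mm by vision and 7–8 mm by force. I'll go 2 mm further for half way.

Request:
arm_command:
  targets:
    - [[0,0,0],[0.2,0,-1],0.9]
    - [[0,0,0],[0.2,0,-1],0.9]
    - [[0,0,0],[0,0,0],0.9]
    - [[0,0,0],[0,0,0],0.9]
    - [[0,0,0],[0,0,0],0.9]

```text
t: 16.05
eef_pos: [0.4746, -0.0428, 0.2988]
ee_rot: [-2.932, 0.002, -1.509]
force: [-0.1, 1.2, 2.2]
width: 0.026
```

```bash
python3 chk.py c5; python3 - <<'E'
from h import *
s=get_state();print('tool z',R_(s['ee_rot'])[:,2])
p=np.load('c5.npz')['p'];cv2.imwrite('pics/c6.png',p[:,:,::-1])
p=p.astype(int)
for v in range(254,266):print(v,(p[v,326:340,0]-p[v,326:340,2]))
E
```

```text
16.55 [ 0.47459638 -0.04282327  0.2987988 ] [-2.93195247e+00  1.64282449e-03 -1.50861939e+00] [-0.30060668  0.55678016  0.94750578] along n 0.9810746882512783 tip0 [ 0.52826253 -0.03906599  0.04595878] w 0.02560974148233459
tool z [ 0.20754753  0.01451374 -0.97811726]
254 [48 42 24  6  2  0  3  2  2  3  3  9 26 43]
255 [45 42 30 11  1  3  0  1  2  2  4 16 33 44]
256 [47 45 33 14  4  2  1  0  1  3  8 24 42 49]
257 [47 45 35 22  8  1  1  0  0  8 17 31 43 51]
258 [45 41 39 28 14  3  3  6  9 17 29 41 45 47]
259 [40 36 35 30 16  7  7 16 25 34 42 46 48 47]
260 [34 36 36 30 12  3 11 24 36 43 48 46 47 44]
261 [33 40 43 31 16 10 18 29 36 41 42 47 47 45]
262 [35 37 41 36 27 23 28 37 36 37 41 45 46 46]
263 [37 35 36 37 37 32 37 34 33 37 42 43 46 46]
264 [45 40 36 33 32 39 34 37 34 39 43 44 43 43]
265 [48 44 45 42 39 38 39 41 41 42 45 47 46 43]
```

View pics/c5.png

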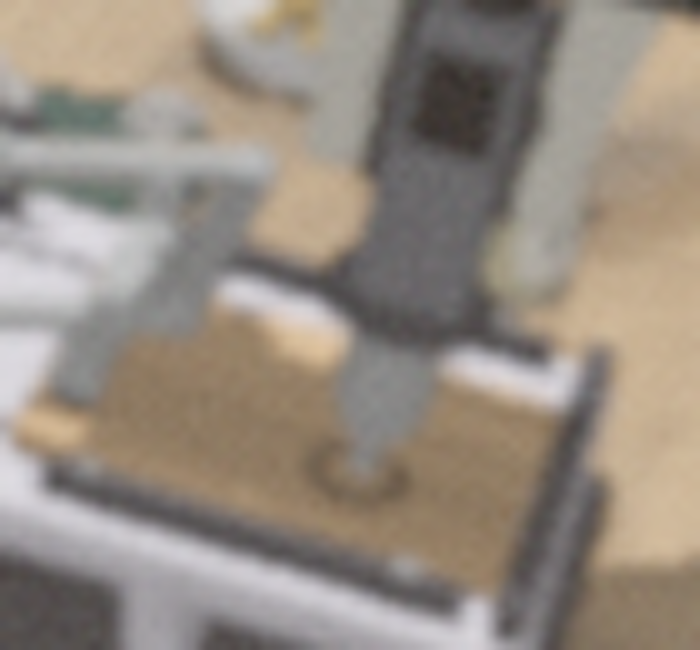

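View pics/c6.png

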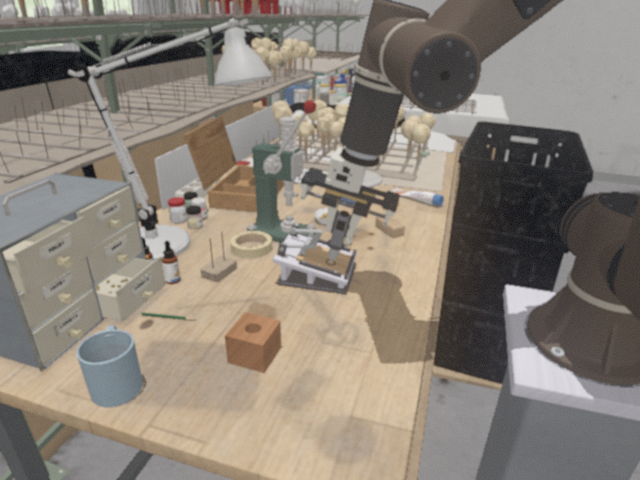

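Force along the gauge is now about 2.2–2.3 N, which is 9 mm in; vision says about 8.4 mm. The tip hasn't moved inside the ring, the axis is square to the slope, and the clamp is down. Handing in.

```bash
python3 -c "
from station import *
print(job_done())"
```

```text
the job is handed in; nothing more can be done
None
```

The clamp is shut and the gauge is held in the ring, square to the panel and pushed in about half way. I handed the job in at about 16.6 s, and no verdict came back.

- **Clamp:** I pinched the bar and carried it down along its arc. It slid towards the fingertips near the end, so I let go and pressed it down from above with about 5 N. It did not move any further. The pictures show it down across the panel, and still down at the end.
- **Gauge:** I lifted it straight out of the holder by about 105 mm. The jaws were still closing when the lift began, so they hold it about 7 mm above the grip's centre. I allowed for that when placing the tip. It shows upright and no slip appeared afterwards.
- **Position and angle:** The tip is inside the ring, about 1–2 mm from its centre by the side camera. The arm blocks the top camera there, so only one view confirms this. The tool axis is within about 0.1–0.2° of the 12° slope I worked to, and my own slope measurements varied by about that much.
- **Push-in:** By force it is about 9 mm in (2.2–2.3 N after taking off the gauge's weight). By the side camera it is about 8.4 mm.
- **Where checks disagreed:** Estimates of the panel face's height at the ring ran from 51.4 to 54.3 mm. I settled the depth by force and by how far the tip had moved in the picture. One force average before contact came out at -0.9 N, against about -1.3 N expected from the gauge's weight; taking that instead would put the tip about 7 mm in.
- **Bystanders:** In the last pictures the panel is in place and nothing on the bench looked disturbed.

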